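# Open the bench washer's tank and lock its drain cover

### The job

Get the grey bench washer ready for filling: first lift the loose steel lid off its tank by the black knob, keeping it level, set it down gently, right way up and flat in the middle of the empty aluminium tray, and let go. Then lock the cover on the washer's sloping front: push its sprung black T-bar stud right in, turn it clockwise a quarter turn to its stop while holding it in, and let it spring back into its locked seat. Leave the tin and the mixing cup where they stand.

Things in the scene. Friction and masses are not known exactly. Their poses are not given: they have to be found in the camera images.
- washer_mid (a point): Grey bench washer, fixed, 260 mm deep, 200 wide; point on the bench under it, z up, x to its back, y to its left; turned up to 0.2 rad. Its front panel slopes at 35 deg: lower edge 30 mm high at x -160 mm, upper edge 105 high at x -54; on it a steel cover 108 x 150 mm, 3 mm proud, with the stud in its middle on a bezel 54 mm wide, 5 proud. Behind: flat deck at z 103 mm and the tank.
- tank_rim (a point): Centre of the open rim of the round steel tank in the washer's deck, 28 mm behind washer_mid and 126 mm above the bench; 120 mm outside, 110 mm inside diameter. The lid sits on it.
- lid_knob (a point): Centre (half-way up) of the round black knob on the loose steel lid, z up. Knob 36 mm in diameter, 26 high. The lid's top is 29 mm below the point near the knob, 34 below at 56 mm radius. Lid: disc 126 mm in diameter, with a spigot under it (96 mm wide, 10 deep, 7 mm play all round) in the tank's mouth; the spigot's underside, 50 mm below the point, is what it stands on. 0.17 to 0.35 kg.
- lid: The same lid; origin at the centre of the underside of its spigot, 50 mm below lid_knob.
- tray_in (a point): Centre of the inner floor of the empty, fixed, square aluminium tray; inside 180 x 180 mm, floor 5 mm above the bench, walls 5 mm thick, rim 20 mm above the bench. Its z is up; x and y are along its sides.
- stud_bar (a point): Centre of the stud's black grip bar (66 mm long, 15 thick, 26 high). z: the stud's axis, out of the panel, leaning 35 deg from vertical to the washer's front; y along the bar, x across its thickness. With the stud out it is 38 mm off the panel, the bar's underside 25 mm off, on a collar 32 mm wide, 3 mm high, and a stem. The frame moves and turns with the bar.
- stud_push (a joint): How far the stud is pushed in along its axis, 0 to 0.010 m (stop). Spring 3 N when out, plus 0.8 N per mm: 11 N fully in. The stud turns only while in by at least 0.0075 m; locked and let go it springs back to about 0.005 m and stays there.
- stud_turn (a joint): Turn of the bar: 0 to 0.1 rad open (bar level across the panel), growing clockwise as seen looking at the panel, to a hard stop at 1.60. It seats from about 1.45 on (bar up the slope). Let go part-way (0.5 to 1.4) it stays in at about 0.007 m, not locked, and may be regripped. Friction 0.04 N m.
- tin_mid (a point): Centre of a closed white sample tin, 67 mm diameter, 73 mm high, loose: a bystander.
- cup_mid (a point): Centre of an empty clear mixing cup, 73 mm diameter, 86 mm high, loose, between or behind the washer and the tray: a bystander.
Not all that is in view belongs to the job. There is more than one size of the lid; the job needs the smaller.

How it is judged:
On the way, in this order (a step that is already met when the one before it is completed fails the run):
1. the lid is lifted clear of the tank (z of lid_knob in the frame of washer_mid above 0.185 m and contact force between the fingers and lid above 1 N), for 0.1 s.
2. the lid lies flat in the tray, knob up, and is let go (horizontal distance between lid_knob and tray_in below 0.032 m and height (world z) of lid_knob below 0.06 m and angle between lid_knob's own z axis and vertical below 0.06 rad and contact force between the fingers and lid below 0.2 N), for 0.2 s.
3. the stud is turned to its seat, has sprung back into it and is let go (value of joint stud_turn above 1.36 rad and value of joint stud_push between 0.0032 and 0.0066 m and contact force between the fingers and stud_turn below 0.2 N), for 0.2 s.
At the end, for the whole second after the job is handed in: The lid lies flat and still (within 3 degrees) the right way up on the tray's floor, its centre within 32 mm of the tray's centre; the stud is turned at least 1.36 rad and has sprung back into its seat (pushed in 3.2 to 6.6 mm); neither is touched (all of step 2 and all of step 3 and linear speed of lid below 0.01 m/s).
It fails at once if the lid is tilted by more than 25 degrees (angle between lid_knob's own z axis and vertical above 0.44 rad).
It fails at once if the lid is set down on the tray with more than 40 N (contact force between lid and tray above 40 N).
It fails at once if the lid is dropped: let go while more than 15 mm above the tray's floor (contact force between the fingers and lid below 0.05 N and horizontal distance between lid_knob and tank_rim above 0.1 m and height (world z) of lid_knob above 0.07 m).
It fails at once if the stud is forced round without being pushed in (value of joint stud_turn between 0.36 and 1.25 rad and value of joint stud_push below 0.0055 m).
It fails at once if the tin or the mixing cup is moved by more than 30 mm (distance of any of tin_mid, cup_mid from where it was at the start of the episode above 0.03 m).
It also fails if it takes over 61 s, if anything falls off the work surface, if the arm or the gripper's body presses on something with over 40 N, if the wrist force passes 120 N, or if a joint passes its speed limit or range.

### The arm

A 6-joint arm with a two-finger parallel gripper is mounted at the origin on a cart in front of the work surface, level with it; the furniture and walls round the work are solid. World frame = base frame: x ahead of the robot, y to its left, z up, the work surface at z = 0. Lengths are in m, angles in rad, forces in N, time in s.
With the tool pointing down it reaches from about 0.325 to 0.9 m from the base axis. Payload 6.1 kg.
Tool frame: the origin (TCP) lies midway between the tips of the shut fingers; the grasp point (between the pads) lies 19 mm behind it; z points along the fingers, x is the direction in which the jaws open and shut, and the axes are right-handed (so a half turn about z gives the same grasp; the last joint's range is limited). The gripper opens to 85 mm and grips with 20 to 120 N. Pads are 22 mm wide; open, the fingers measure 114 mm over their backs; the gripper's body (76 mm by 85 mm) begins 54 mm behind the grasp point. The pads swing forward as they close: fully open they stand 13 mm farther back than shut.
Start: joints at [1.161, 0.22, 1.526, -0, 1.395, -0.126], TCP at [0.175, 0.6, 0.231] pointing down, gripper open.
Joint ranges: [-2.98, 2.98], [-0.91, 2.08], [0.09, 2.57], [-1.24, 4.39], [0.2, 2.65], [-2.68, 2.68]. Speed limits (rad/s): [2.57, 2.57, 3.01, 3.14, 3.14, 3.14].

### API

Orientations are given as a rotation vector (axis times angle).
In Python, from plant import robot gives the robot as it stands. The module is installed in compiled form; this text tells all that it offers.
- The arm moves only by the shell command python3 -m crank 'ROWS' [FORCE]. ROWS is JSON, a list of rows, each an object of numbers: "fingers": the finger opening in cm, from 0 to 8.54; "x", "y", "z": the shift along the tool's x, y, z in cm; "rx", "ry", "rz": the turn, a rotation vector about the tool's x, y, z in degrees. In form: [{"fingers": .., "x": .., "y": .., "z": .., "rx": .., "ry": .., "rz": ..}, ...]. A call has 1 to 12 rows; each row shifts and turns the commanded pose from where the row before left it, along the tool's axes as they then stand; what a row does not reach is not made up. A row lasts 1/10 s, in which the tool goes at most 50 mm and 8.59 degrees, less where a joint would pass 70% of its speed; a pose out of reach is approached as far as the arm can. A call is refused whole if a number of a shift passes 5 or a number of a turn 8.59, either way. A call with a gripper value outside its range is refused whole. The fingers move at their own pace and stop on an object; FORCE is the grip in N (left out, the last holds). Time passes only in rows, so rows that do not move let the fingers close. It gives the time, the measured TCP pose, the force and the opening at its end, in the units of the state.
- robot.read_state(): the state, without advancing time (a new reading comes with each control period).
- robot.capture(name): name is "side" or "top"; returns the picture (400x640x3 uint8, blue, green, red); there is no depth.
- robot.get_calibration(name): a dict with "mtx" (3x3 intrinsics, pixels), "D" ([k1, k2, p1, p2, k3] as OpenCV has them; the pictures are not rectified), "R" (3x3) and "t" (3): a world point X has camera coordinates R X + t. Camera axes: x right, y down, z forward; pixel columns grow to the right and rows downward; lengths in m; the calibration is good to about 2 mm. A picture is of the moment at which its call begins. get_calibration takes no time and is no camera call.
- robot.finish_job(): hands the job in, once; it reports no verdict.
The state is a dict: "time_s": time; "joints": joint angles; "joint_velocities": joint speeds; "joint_efforts": joint torques, N m; "tcp_pos": TCP position; "tcp_rot": TCP orientation; "contact_force": force on the tool from outside, world axes, zero at the start; "wrist_torque": the same for the moment, N m; "finger_gap": finger opening in m.
Only numpy, scipy, OpenCV 4.12 (cv2) and the standard library are available. Lean on these libraries where they do the work, as an engineer would, in place of code of your own. Each camera call takes 0.05 s, during which the arm holds its last target. There are 200 camera calls.

## Working session

There is one attempt and no reset: what is moved stays moved. The work goes in short steps, Python scripts to look and compute and a shell command to move; the robot and the scene stay as the last step left them, time stands still between calls to the robot, and variables do not carry over. Pictures are saved under pics/ and viewed, about 8 in all and at most 12, crops included, and the job is handed in when it is done.

```bash
mkdir -p pics
python3 - <<'E'
from plant import robot
import cv2
for n in("side","top"):
    im=robot.capture(n); cv2.imwrite(f"pics/{n}0.png",im)
    c=robot.get_calibration(n); print(n,c["mtx"],c["D"],"C",-c["R"].T@c["t"],c["R"][2])
s=robot.read_state(); print(s)
E
```

```text
side [[400.80060076   0.         320.36322206]
 [  0.         400.80060076 188.58491398]
 [  0.           0.           1.        ]] [-0.07746896  0.          0.          0.          0.        ] C [0.45315786 1.2920727  1.21901225] [ 0.04878392 -0.75200578 -0.65734879]
top [[444.33503334   0.         321.65871114]
 [  0.         444.33503334 198.09004265]
 [  0.           0.           1.        ]] [-0.00944128  0.          0.          0.          0.        ] C [0.04591708 0.00958468 1.59782644] [ 0.32545675  0.02122169 -0.94531875]
{'time_s': 0.1, 'joints': array([ 1.16088325e+00,  2.21131916e-01,  1.52753302e+00, -2.26014623e-05,
        1.39470241e+00, -1.26114657e-01]), 'joint_velocities': array([-0.00013318, -0.00358511, -0.00103106, -0.00030393,  0.00117036,
       -0.00012161]), 'joint_efforts': array([ 7.08125281e-04, -4.98249149e+01, -3.90540719e+01, -3.67366483e-04,
        5.83714165e-03, -1.34791813e-05]), 'tcp_pos': array([0.17479675, 0.59947457, 0.23029893]), 'tcp_rot': array([ 2.51255601e+00,  1.88441635e+00, -2.40484545e-03]), 'contact_force': array([ 0.93238713, -0.46873574, -0.10414588]), 'wrist_torque': array([-0.0167025 ,  0.05167012,  0.04545767]), 'finger_gap': 0.08546690604058026}
```

View pics/top0.png

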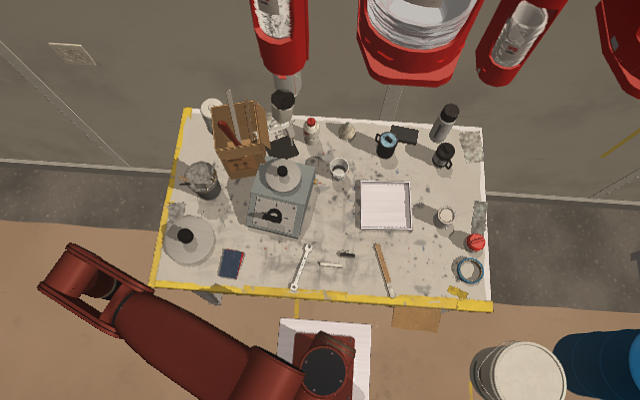

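View pics/side0.png

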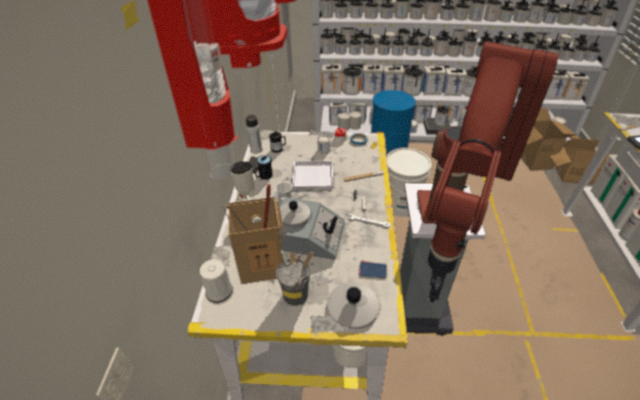

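The top view shows the washer with the lid knob near (282,171), the stud near (272,215), the tray near (386,205), the cup near (339,168) and the tin near (446,215). In the side view the knob is near (293,206) and the stud near (331,226). The larger decoy lid is at (186,237) in the top view. Next I'll zoom in.

Run:
```python
import cv2,numpy as np
a=cv2.imread("pics/top0.png")[145:245,235:425]; b=cv2.imread("pics/side0.png")[155:260,270:360]
cv2.imwrite("pics/topc.png",cv2.resize(a,None,fx=4.2,fy=4.2,interpolation=cv2.INTER_CUBIC))
cv2.imwrite("pics/sidec.png",cv2.resize(b,None,fx=5.5,fy=5.5,interpolation=cv2.INTER_CUBIC))
# dark blobs
for n,r in(("top",(145,245,235,330)),("side",(190,260,270,360))):
    im=cv2.imread(f"pics/{n}0.png"); g=im.max(2); y0,y1,x0,x1=r
    for th in (35,50):
        k,l,s,c=cv2.connectedComponentsWithStats((g[y0:y1,x0:x1]<th).astype(np.uint8))
        print(n,th,[(s[i].tolist()[4],(s[i][:4]+[x0,y0,0,0]).tolist(),(c[i]+[x0,y0]).round(1).tolist()) for i in range(1,k) if s[i][4]>12])
im=cv2.imread("pics/top0.png");print(im[205,375:415].tolist()[-12:])
```

```text
top 35 [(39, [278, 166, 9, 10], [281.8, 171.3]), (113, [263, 209, 19, 14], [273.1, 215.6])]
top 50 [(81, [277, 166, 10, 11], [281.9, 170.9]), (155, [262, 209, 20, 14], [272.7, 215.8])]
side 35 [(30, [290, 203, 6, 6], [292.7, 205.3]), (41, [326, 218, 10, 15], [331.2, 226.6])]
side 50 [(45, [290, 202, 7, 8], [292.8, 205.3]), (72, [324, 217, 12, 17], [330.2, 226.3])]
[[199, 207, 222], [203, 211, 227], [139, 145, 159], [131, 137, 149], [132, 139, 151], [134, 139, 152], [81, 85, 93], [194, 201, 216], [178, 195, 207], [153, 170, 183], [124, 136, 145], [89, 98, 105]]
```

View pics/topc.png

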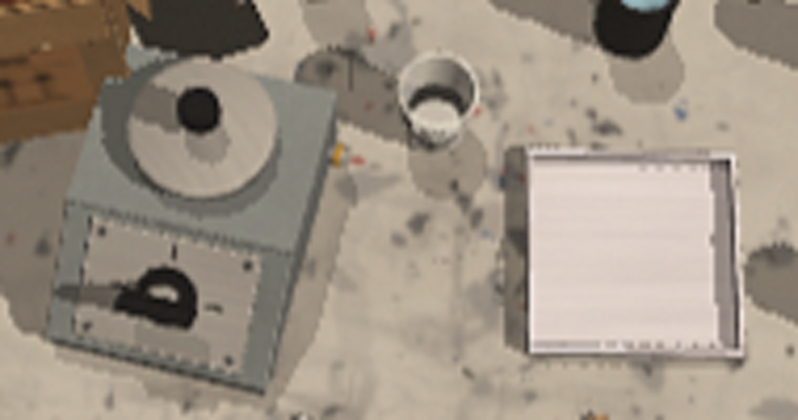

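View pics/sidec.png

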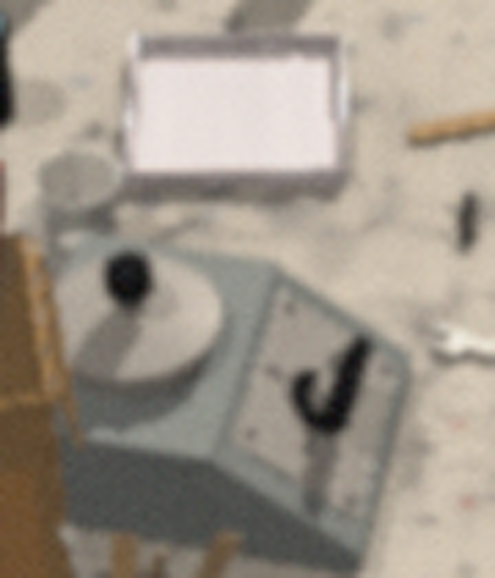

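```bash
cat > h.py <<'E'
import numpy as np,cv2
from plant import robot
C={n:robot.get_calibration(n) for n in("side","top")}
def ray(n,p):
    c=C[n]; q=cv2.undistortPoints(np.array([[p]],float),c["mtx"],c["D"])[0,0]
    d=c["R"].T@np.array([*q,1]); return -c["R"].T@c["t"],d/np.linalg.norm(d)
def onz(n,p,z):
    o,d=ray(n,p); return o+d*(z-o[2])/d[2]
def tri(pt,ps):
    (o1,d1),(o2,d2)=ray("top",pt),ray("side",ps)
    s=np.linalg.lstsq(np.c_[d1,-d2],o2-o1,rcond=None)[0]
    a,b=o1+s[0]*d1,o2+s[1]*d2; return (a+b)/2,np.linalg.norm(a-b)
def proj(n,X):
    c=C[n]; return cv2.projectPoints(np.array(X,float).reshape(-1,3),cv2.Rodrigues(c["R"])[0],c["t"],c["mtx"],np.array(c["D"]))[0][:,0]
T=lambda x,y:(235+(x+.5)/4.2-.5,145+(y+.5)/4.2-.5)
S=lambda x,y:(270+(x+.5)/5.5-.5,155+(y+.5)/5.5-.5)
E
python3 - <<'E'
from h import *
np.set_printoptions(precision=4,suppress=True)
print("knob tri",tri((281.9,170.9),(292.8,205.4)),onz("top",(281.9,170.9),.166),onz("side",(292.8,205.4),.166))
P={}
for k,(x,y,z) in dict(UR=(292,255,.105),UL=(66,203,.105),LR=(265,390,.03),LL=(48,340,.03),BR=(337,90,.103)).items():
    P[k]=onz("top",T(x,y),z); print(k,P[k])
w=lambda a,b:(np.linalg.norm(P[a]-P[b]),)
for a,b in(("UL","UR"),("LL","LR"),("UR","BR")):
    d=P[b]-P[a]; print(a,b,np.linalg.norm(d),np.degrees(np.arctan2(d[1],d[0])))
tt=[(101,231),(246,266),(84,327),(229,360)]; ss=[(291,308),(388,362),(253,436),(353,486)]
# top order: upper-left, upper-right, lower-left, lower-right ; side: find match
sm=[(253,436),(291,308),(353,486),(388,362)]
D=[]
for t,s in zip(tt,sm): r=tri(T(*t),S(*s)); D.append(r[0]); print("screw",r)
D=np.array(D);print("mean",D.mean(0))
print("lid rim ctr", onz("top",T(203,127),.134))
for n,cs in(("trayT",[(531,163),(716,170),(529,345),(718,350)]),):
    for c in cs: print(n,onz("top",T(*c),.005))
for c in [(527,148),(738,153),(745,356),(528,356)]: print("rim",onz("top",T(*c),.02))
print("cup",onz("top",T(440,95),.086)); print("tin",onz("top",(446,215),.073))
E
```

```text
knob tri (array([0.6307, 0.1871, 0.1638]), np.float64(0.0021789273074987467)) [0.6287 0.187  0.166 ] [0.6314 0.1889 0.166 ]
UR [0.5284 0.1029 0.105 ]
UL [0.5607 0.2983 0.105 ]
LR [0.4289 0.1204 0.03  ]
LL [0.4596 0.3127 0.03  ]
BR [0.6821 0.0768 0.103 ]
UL UR 0.19805737275009203 -99.39170847385637
LL LR 0.19473084722781514 -99.0828616655948
UR BR 0.15598967207961864 -9.622874541585348
screw (array([0.5409, 0.2673, 0.0954]), np.float64(0.00012825541577576085))
screw (array([0.5199, 0.1412, 0.0956]), np.float64(0.0021008950967564516))
screw (array([0.469 , 0.2776, 0.0571]), np.float64(0.0055348983553188845))
screw (array([0.4483, 0.1516, 0.0529]), np.float64(0.0020193586176238273))
mean [0.4945 0.2094 0.0753]
lid rim ctr [0.6269 0.1857 0.134 ]
trayT [ 0.6647 -0.1011  0.005 ]
trayT [ 0.6702 -0.2699  0.005 ]
trayT [ 0.4926 -0.1068  0.005 ]
trayT [ 0.5001 -0.2735  0.005 ]
rim [ 0.6731 -0.0958  0.02  ]
rim [ 0.6823 -0.287   0.02  ]
rim [ 0.4921 -0.2945  0.02  ]
rim [ 0.4784 -0.1052  0.02  ]
cup [ 0.6912 -0.013   0.086 ]
tin [ 0.5394 -0.4058  0.073 ]
```

```bash
python3 -m crank '[{"x":-3.3,"y":3.1},{"x":-3.3,"y":3.1},{"x":-3.3,"y":3.1},{"x":-3.3,"y":3.1},{"x":-3.3,"y":3.1},{"x":-3.3,"y":3.1},{"x":-3.3,"y":3.1},{"x":-3.3,"y":3.1},{"x":-3.3,"y":3.1},{"x":-3.3,"y":3.1},{"fingers":8.5}]' 40
python3 - <<'E'
from h import *
from scipy.spatial.transform import Rotation as Ro
np.set_printoptions(precision=4,suppress=True)
s=robot.read_state();R=Ro.from_rotvec(s["tcp_rot"]);print(s["joints"],s["tcp_pos"])
print("cm to above knob",R.inv().apply(np.array([.629,.187,.25])-s["tcp_pos"])*100)
c,q=np.cos(-.164),np.sin(-.164)
W=lambda x,y,z:np.array([.601+c*x-q*y,.191+q*x+c*y,z])
print("proj stud",W(-.1288,0,.0986),proj("top",W(-.1288,0,.0986)),proj("side",W(-.1288,0,.0986)))
print("bar ends top",proj("top",[W(-.1288,.033,.0986),W(-.1288,-.033,.0986)]))
print("nozzle",tri((285,92),(222,165)))
E
```

```text
[ 1.1609  0.2211  1.5275 -0.      1.3947 -0.1261] [0.1748 0.5995 0.2303]
cm to above knob [-26.8833  55.1524  -1.9338]
proj stud [0.4739 0.212  0.0986] [[271.9336 218.4368]] [[333.7207 223.2266]]
bar ends top [[262.8957 216.3235]
 [281.001  220.5567]]
nozzle (array([0.8596, 0.1835, 0.339 ]), np.float64(0.03950797193692567))validation failed for argument at $[0]...
```

```bash
python3 -m crank '[{"fingers":8.5,"x":-3.3,"y":3.1,"z":0,"rx":0,"ry":0,"rz":0},{"fingers":8.5,"x":-3.3,"y":3.1,"z":0,"rx":0,"ry":0,"rz":0},{"fingers":8.5,"x":-3.3,"y":3.1,"z":0,"rx":0,"ry":0,"rz":0},{"fingers":8.5,"x":-3.3,"y":3.1,"z":0,"rx":0,"ry":0,"rz":0},{"fingers":8.5,"x":-3.3,"y":3.1,"z":0,"rx":0,"ry":0,"rz":0},{"fingers":8.5,"x":-3.3,"y":3.1,"z":0,"rx":0,"ry":0,"rz":0},{"fingers":8.5,"x":-3.3,"y":3.1,"z":0,"rx":0,"ry":0,"rz":0},{"fingers":8.5,"x":-3.3,"y":3.1,"z":0,"rx":0,"ry":0,"rz":0},{"fingers":8.5,"x":-3.3,"y":3.1,"z":0,"rx":0,"ry":0,"rz":0},{"fingers":8.5,"x":-3.3,"y":3.1,"z":0,"rx":0,"ry":0,"rz":0},{"fingers":8.5,"x":0,"y":0,"z":0,"rx":0,"ry":0,"rz":0}]' 40
cat >> h.py <<'E'
from scipy.spatial.transform import Rotation as Ro
np.set_printoptions(precision=4,suppress=True)
def go(X):
    s=robot.read_state();R=Ro.from_rotvec(s["tcp_rot"])
    print("t",s["time_s"],"j",s["joints"],"tcp",s["tcp_pos"],"gap",s["finger_gap"],"F",s["contact_force"],"axes\n",R.as_matrix().T)
    print("cm",R.inv().apply(np.array(X)-s["tcp_pos"])*100)
E
python3 -c "
from h import *
go([.629,.187,.25])"
```

```text
time_s: 1.2
tcp_pos: [0.3821, 0.1921, 0.2311]
tcp_rot: [2.518, 1.875, -0.001]
contact_force: [0.3, 0.3, -0.5]
finger_gap: 0.0853
t 1.2 j [ 0.2825 -0.2731  2.0104 -0.002   1.4042 -0.9974] tcp [0.3821 0.1921 0.2311] gap 0.0852639589577593 F [ 0.3481  0.316  -0.4988] axes
 [[ 0.2865  0.9581 -0.0016]
 [ 0.9581 -0.2865  0.0012]
 [ 0.0007 -0.0019 -1.    ]]
cm [ 6.5859 23.8055 -1.8705]
```

```bash
python3 -m crank '[{"fingers":8.5,"x":1.1,"y":3.95,"z":-0.3,"rx":0,"ry":0,"rz":0},{"fingers":8.5,"x":1.1,"y":3.95,"z":-0.3,"rx":0,"ry":0,"rz":0},{"fingers":8.5,"x":1.1,"y":3.95,"z":-0.3,"rx":0,"ry":0,"rz":0},{"fingers":8.5,"x":1.1,"y":3.95,"z":-0.3,"rx":0,"ry":0,"rz":0},{"fingers":8.5,"x":1.1,"y":3.95,"z":-0.3,"rx":0,"ry":0,"rz":0},{"fingers":8.5,"x":1.1,"y":3.95,"z":-0.3,"rx":0,"ry":0,"rz":0},{"fingers":8.5,"x":0,"y":0,"z":0,"rx":0,"ry":0,"rz":0},{"fingers":8.5,"x":0,"y":0,"z":0,"rx":0,"ry":0,"rz":0}]'
python3 - <<'E'
from h import *
go([.629,.187,.147])
im=np.vstack([cv2.resize(robot.capture("top")[120:250,200:420],None,fx=2.2,fy=2.2,interpolation=2),cv2.resize(robot.capture("side")[130:260,230:450],None,fx=2.2,fy=2.2,interpolation=2)])
cv2.imwrite("pics/a.png",im)
E
```

```text
time_s: 2.0
tcp_pos: [0.6258, 0.1939, 0.2474]
tcp_rot: [-2.512, -1.884, 0.004]
contact_force: [-0.5, 0.0, -0.3]
finger_gap: 0.0853
t 2.0 j [ 0.1801  0.2848  1.4195  0.0003  1.4406 -1.1069] tcp [0.6258 0.1939 0.2474] gap 0.08525737373937255 F [-0.4805  0.0496 -0.2879] axes
 [[ 0.28    0.96   -0.0012]
 [ 0.96   -0.28   -0.0031]
 [-0.0033 -0.0003 -1.    ]]
cm [-0.5655  0.5332 10.0392]
```

View pics/a.png

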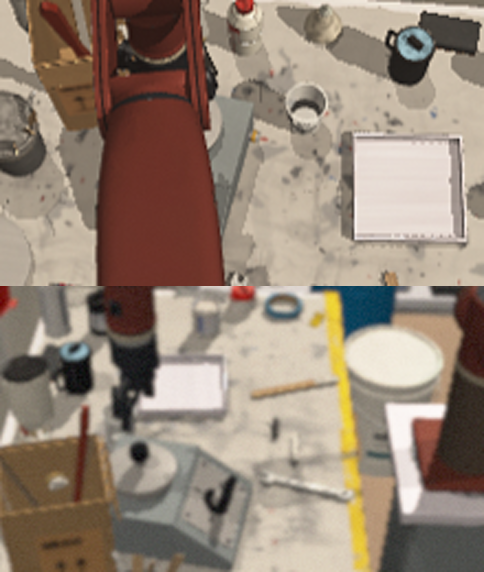

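```bash
python3 -m crank '[{"fingers":8.5,"x":-0.55,"y":0.5,"z":2,"rx":0,"ry":0,"rz":0},{"fingers":8.5,"x":0,"y":0,"z":3,"rx":0,"ry":0,"rz":0},{"fingers":8.5,"x":0,"y":0,"z":3,"rx":0,"ry":0,"rz":0},{"fingers":8.5,"x":0,"y":0,"z":2,"rx":0,"ry":0,"rz":0},{"fingers":8.5,"x":0,"y":0,"z":0,"rx":0,"ry":0,"rz":0},{"fingers":2.5,"x":0,"y":0,"z":0,"rx":0,"ry":0,"rz":0},{"fingers":2.5,"x":0,"y":0,"z":0,"rx":0,"ry":0,"rz":0},{"fingers":2.5,"x":0,"y":0,"z":0,"rx":0,"ry":0,"rz":0},{"fingers":2.5,"x":0,"y":0,"z":0,"rx":0,"ry":0,"rz":0},{"fingers":2.5,"x":0,"y":0,"z":0,"rx":0,"ry":0,"rz":0}]' 60
python3 -c "
from h import *
go([.629,.187,.147])"
```

```text
time_s: 3.1
tcp_pos: [0.6306, 0.1871, 0.1517]
tcp_rot: [2.512, 1.884, 0.005]
contact_force: [-1.0, 0.4, 5.6]
finger_gap: 0.0342
t 3.1 j [ 0.1685  0.3571  1.5123  0.0004  1.2688 -1.1186] tcp [0.6306 0.1871 0.1517] gap 0.03424007835010548 F [-1.0459  0.3947  5.6019] axes
 [[ 0.28    0.96    0.0019]
 [ 0.96   -0.28    0.003 ]
 [ 0.0034  0.001  -1.    ]]
cm [-0.0606 -0.1549  0.4657]
```

```bash
python3 -m crank '[{"fingers":2.5,"x":0,"y":0,"z":-0.5,"rx":0,"ry":0,"rz":0},{"fingers":2.5,"x":0,"y":0,"z":-1,"rx":0,"ry":0,"rz":0},{"fingers":2.5,"x":0,"y":0,"z":-1.5,"rx":0,"ry":0,"rz":0},{"fingers":2.5,"x":0,"y":0,"z":-1.5,"rx":0,"ry":0,"rz":0},{"fingers":2.5,"x":0,"y":0,"z":-1.5,"rx":0,"ry":0,"rz":0},{"fingers":2.5,"x":0,"y":0,"z":-1,"rx":0,"ry":0,"rz":0},{"fingers":2.5,"x":0,"y":0,"z":0,"rx":0,"ry":0,"rz":0},{"fingers":2.5,"x":0,"y":0,"z":0,"rx":0,"ry":0,"rz":0}]'
python3 - <<'E'
from h import *
go([.581,-.195,.23])
im=cv2.resize(robot.capture("side")[150:250,250:350],None,fx=5,fy=5,interpolation=2)
cv2.imwrite("pics/b.png",im)
E
```

```text
time_s: 3.9
tcp_pos: [0.6295, 0.1867, 0.2195]
tcp_rot: [2.513, 1.885, 0.0]
contact_force: [-0.4, -0.7, -2.8]
finger_gap: 0.0337
t 3.9 j [ 0.1684  0.3024  1.4504 -0.      1.3885 -1.1186] tcp [0.6295 0.1867 0.2195] gap 0.033711183573011685 F [-0.3587 -0.6538 -2.8131] axes
 [[ 0.28    0.96    0.0001]
 [ 0.96   -0.28    0.0003]
 [ 0.0003  0.     -1.    ]]
cm [-38.0008   6.0362  -1.0572]
```

View pics/b.png

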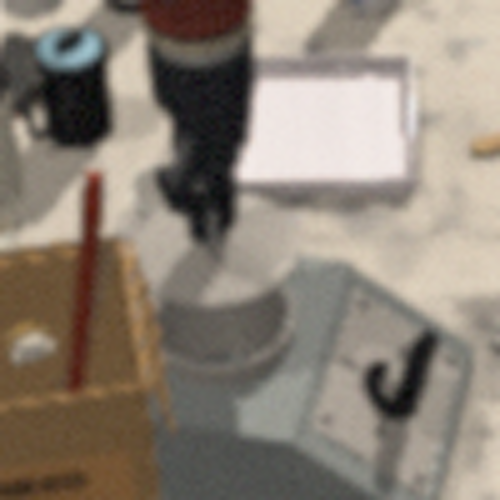

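```bash
python3 -m crank '[{"fingers":2.5,"x":-2,"y":0.5,"z":0,"rx":0,"ry":0,"rz":0},{"fingers":2.5,"x":-3,"y":0.5,"z":0,"rx":0,"ry":0,"rz":0},{"fingers":2.5,"x":-3.5,"y":0.5,"z":0,"rx":0,"ry":0,"rz":0},{"fingers":2.5,"x":-3.5,"y":0.5,"z":0,"rx":0,"ry":0,"rz":0},{"fingers":2.5,"x":-3.5,"y":0.5,"z":0,"rx":0,"ry":0,"rz":0},{"fingers":2.5,"x":-3.5,"y":0.5,"z":0,"rx":0,"ry":0,"rz":0},{"fingers":2.5,"x":-3.5,"y":0.5,"z":0,"rx":0,"ry":0,"rz":0},{"fingers":2.5,"x":-3.5,"y":0.5,"z":0,"rx":0,"ry":0,"rz":0},{"fingers":2.5,"x":-3.5,"y":0.5,"z":0,"rx":0,"ry":0,"rz":0},{"fingers":2.5,"x":-3.5,"y":0.5,"z":0,"rx":0,"ry":0,"rz":0},{"fingers":2.5,"x":-3,"y":0.5,"z":0,"rx":0,"ry":0,"rz":0},{"fingers":2.5,"x":-2,"y":0.5,"z":0,"rx":0,"ry":0,"rz":0}]'
python3 -m crank '[{"fingers":2.5,"x":0,"y":0,"z":0,"rx":0,"ry":0,"rz":0},{"fingers":2.5,"x":0,"y":0,"z":3,"rx":0,"ry":0,"rz":0},{"fingers":2.5,"x":0,"y":0,"z":3,"rx":0,"ry":0,"rz":0},{"fingers":2.5,"x":0,"y":0,"z":3,"rx":0,"ry":0,"rz":0},{"fingers":2.5,"x":0,"y":0,"z":2,"rx":0,"ry":0,"rz":0},{"fingers":2.5,"x":0,"y":0,"z":1,"rx":0,"ry":0,"rz":0},{"fingers":2.5,"x":0,"y":0,"z":0,"rx":0,"ry":0,"rz":0},{"fingers":2.5,"x":0,"y":0,"z":0,"rx":0,"ry":0,"rz":0}]'
python3 - <<'E'
from h import *
go([.581,-.195,.041])
im=np.hstack([cv2.resize(robot.capture(n)[a:a+100,b:b+100],None,fx=4,fy=4,interpolation=2) for n,a,b in(("top",150,330),("side",120,260))])
cv2.imwrite("pics/c.png",im)
E
```

```text
time_s: 5.15
tcp_pos: [0.5794, -0.1969, 0.218]
tcp_rot: [-2.514, -1.882, 0.002]
contact_force: [-0.8, 0.2, -3.5]
finger_gap: 0.0337
time_s: 5.95
tcp_pos: [0.5812, -0.1947, 0.1001]
tcp_rot: [2.512, 1.885, 0.001]
contact_force: [0.1, 0.9, -2.8]
finger_gap: 0.034
t 5.95 j [-0.4519  0.3147  1.6706  0.0001  1.1555 -1.7393] tcp [ 0.5812 -0.1947  0.1001] gap 0.03403150665476834 F [ 0.0937  0.9366 -2.778 ] axes
 [[ 0.2797  0.9601 -0.    ]
 [ 0.9601 -0.2797  0.0009]
 [ 0.0008 -0.0003 -1.    ]]
cm [-0.0324 -0.0203  5.9074]
```

View pics/c.png

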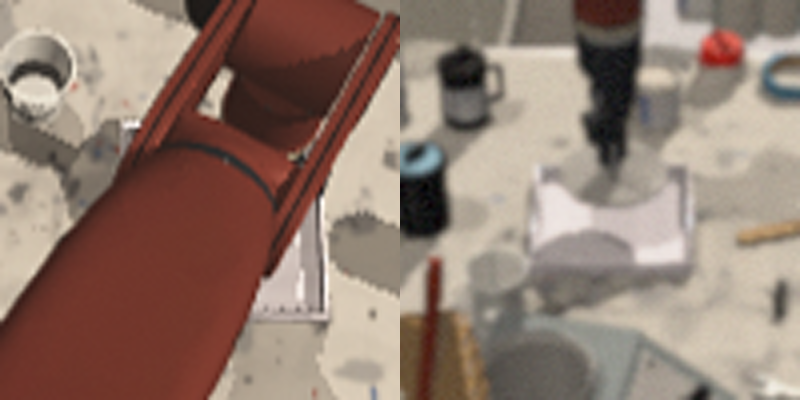

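The lid hangs level about 6 cm above the tray and is centred over it. I'll lower it gently.

```bash
python3 -m crank '[{"fingers":2.5,"x":0,"y":0,"z":2,"rx":0,"ry":0,"rz":0},{"fingers":2.5,"x":0,"y":0,"z":2,"rx":0,"ry":0,"rz":0},{"fingers":2.5,"x":0,"y":0,"z":0.8,"rx":0,"ry":0,"rz":0},{"fingers":2.5,"x":0,"y":0,"z":0.4,"rx":0,"ry":0,"rz":0},{"fingers":2.5,"x":0,"y":0,"z":0.2,"rx":0,"ry":0,"rz":0},{"fingers":2.5,"x":0,"y":0,"z":0.2,"rx":0,"ry":0,"rz":0},{"fingers":2.5,"x":0,"y":0,"z":0.1,"rx":0,"ry":0,"rz":0},{"fingers":2.5,"x":0,"y":0,"z":0.1,"rx":0,"ry":0,"rz":0},{"fingers":2.5,"x":0,"y":0,"z":0,"rx":0,"ry":0,"rz":0},{"fingers":2.5,"x":0,"y":0,"z":0,"rx":0,"ry":0,"rz":0}]'
```

```text
time_s: 7.05
tcp_pos: [0.5808, -0.1949, 0.0415]
tcp_rot: [2.513, 1.885, 0.0]
contact_force: [0.8, 0.4, -3.9]
finger_gap: 0.034
```

```bash
python3 -m crank '[{"fingers":2.5,"x":0,"y":0,"z":0.1,"rx":0,"ry":0,"rz":0},{"fingers":2.5,"x":0,"y":0,"z":0.1,"rx":0,"ry":0,"rz":0},{"fingers":2.5,"x":0,"y":0,"z":0,"rx":0,"ry":0,"rz":0}]'
python3 -m crank '[{"fingers":2.5,"x":0,"y":0,"z":0.1,"rx":0,"ry":0,"rz":0},{"fingers":2.5,"x":0,"y":0,"z":0.1,"rx":0,"ry":0,"rz":0},{"fingers":2.5,"x":0,"y":0,"z":0,"rx":0,"ry":0,"rz":0}]'
```

```text
time_s: 7.35
tcp_pos: [0.5809, -0.1952, 0.0407]
tcp_rot: [2.513, 1.885, -0.0]
contact_force: [-4.7, 1.1, 6.4]
finger_gap: 0.0339
time_s: 7.65
tcp_pos: [0.5809, -0.1951, 0.0406]
tcp_rot: [2.513, 1.885, -0.001]
contact_force: [-11.2, 3.4, 19.7]
finger_gap: 0.0342
```

```bash
python3 -m crank '[{"fingers":2.5,"x":0,"y":0,"z":-0.2,"rx":0,"ry":0,"rz":0},{"fingers":5,"x":0,"y":0,"z":0,"rx":0,"ry":0,"rz":0},{"fingers":8.5,"x":0,"y":0,"z":0,"rx":0,"ry":0,"rz":0},{"fingers":8.5,"x":0,"y":0,"z":0,"rx":0,"ry":0,"rz":0},{"fingers":8.5,"x":0,"y":0,"z":0,"rx":0,"ry":0,"rz":0},{"fingers":8.5,"x":0,"y":0,"z":-2,"rx":0,"ry":0,"rz":0},{"fingers":8.5,"x":0,"y":0,"z":-4,"rx":0,"ry":0,"rz":0},{"fingers":8.5,"x":0,"y":0,"z":-4,"rx":0,"ry":0,"rz":0},{"fingers":8.5,"x":0,"y":0,"z":-4,"rx":0,"ry":0,"rz":0},{"fingers":8.5,"x":0,"y":0,"z":-4,"rx":0,"ry":0,"rz":0},{"fingers":8.5,"x":0,"y":0,"z":0,"rx":0,"ry":0,"rz":0}]'
```

```text
time_s: 8.75
tcp_pos: [0.5842, -0.1966, 0.2271]
tcp_rot: [2.504, 1.878, 0.009]
contact_force: [1.1, 0.6, 0.1]
finger_gap: 0.0852
```

Run:
```python
from h import *
t,s=robot.capture("top"),robot.capture("side"); cv2.imwrite("pics/t2.png",t);cv2.imwrite("pics/s2.png",s)
f=lambda im,a,b,k,w:cv2.resize(im[a:a+w,b:b+w],(400,400),interpolation=2)
cv2.imwrite("pics/d.png",np.hstack([f(t,195,250,0,44),f(s,205,308,0,44)]))
cv2.imwrite("pics/e.png",np.hstack([f(t,150,335,0,100),f(s,140,265,0,100)]))
go([.474,.212,.0986])
```

```text
t 8.85 j [-0.4525  0.1978  1.5729 -0.      1.368  -1.7395] tcp [ 0.5814 -0.1952  0.2207] gap 0.08478882576414531 F [ 0.014  -0.4276  0.1279] axes
 [[ 0.28    0.96   -0.0005]
 [ 0.96   -0.28    0.0029]
 [ 0.0026 -0.0013 -1.    ]]
cm [ 36.0932 -21.7455  12.1263]
```

View pics/d.png

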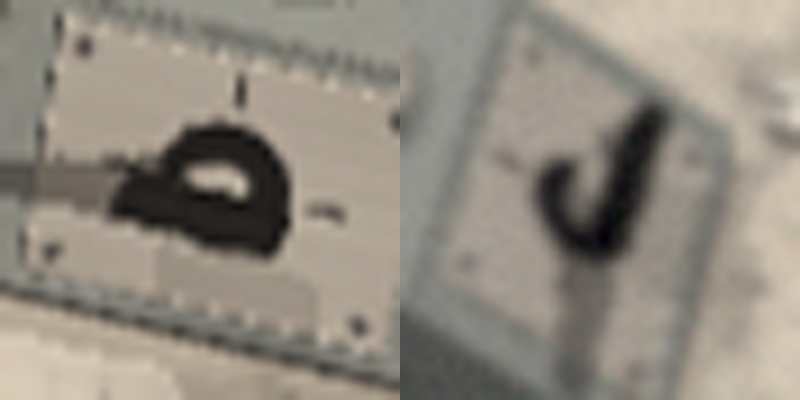

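View pics/e.png

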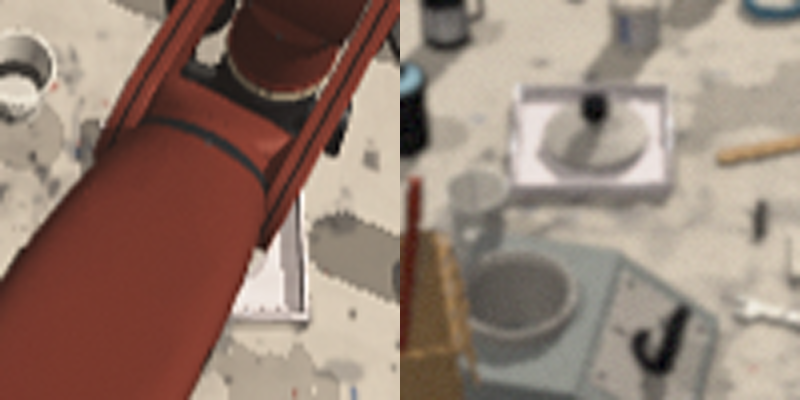

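Run:
```python
from h import *
T=lambda x,y:(250+(x+.5)/9.09-.5,195+(y+.5)/9.09-.5)
S=lambda x,y:(308+(x-400+.5)/9.09-.5,205+(y+.5)/9.09-.5)
print("bar",tri(T(203,212),S(627,178)))
D=[tri(T(*a),S(*b)) for a,b in zip([(84,45),(396,122),(52,250),(358,325)],[(467,261),(534,55),(637,370),(695,157)])]
for d in D:print(d)
m=np.mean([d[0] for d in D],0);u=np.array([.9866,-.1633,0])
print("screw mid",m,"stud ctr",m+.035*(-np.sin(.611)*u+[0,0,np.cos(.611)]))
n=np.cross(D[1][0]-D[2][0],D[0][0]-D[3][0]);n/=np.linalg.norm(n);print("normal",n,"tilt",np.degrees(np.arccos(abs(n[2]))))
# moves
s=robot.read_state();R0=Ro.from_rotvec(s["tcp_rot"])
z=np.array([np.sin(.6109)*u[0],np.sin(.6109)*u[1],-np.cos(.6109)]);x=np.array([np.cos(.6109)*u[0],np.cos(.6109)*u[1],np.sin(.6109)])
Rt=Ro.from_matrix(np.c_[x,np.cross(z,x),z]);print("rotvec deg tool",np.degrees((R0.inv()*Rt).as_rotvec()))
```

```text
bar (array([0.4779, 0.2129, 0.094 ]), np.float64(0.0012414568521662774))
(array([0.5423, 0.2664, 0.097 ]), np.float64(0.002520537356103411))
(array([0.5203, 0.1414, 0.0954]), np.float64(0.002989380055065577))
(array([0.4716, 0.2779, 0.0453]), np.float64(0.0008814824788263805))
(array([0.4493, 0.1531, 0.0465]), np.float64(0.0006523971287244884))
screw mid [0.4959 0.2097 0.071 ] stud ctr [0.476  0.213  0.0997]
normal [-0.5656  0.099   0.8187] tilt 35.043175134252955
rotvec deg tool [-25.1831  28.4703  80.3851]
```

```bash
python3 -m crank '[{"fingers":8.5,"x":3.5,"y":-2.9,"z":0,"rx":0,"ry":0,"rz":0},{"fingers":8.5,"x":3.5,"y":-2.9,"z":0,"rx":0,"ry":0,"rz":0},{"fingers":8.5,"x":3.5,"y":-2.9,"z":0,"rx":0,"ry":0,"rz":0},{"fingers":8.5,"x":3.5,"y":-2.9,"z":0,"rx":0,"ry":0,"rz":0},{"fingers":8.5,"x":3.5,"y":-2.9,"z":0,"rx":0,"ry":0,"rz":0},{"fingers":8.5,"x":3.5,"y":-2.9,"z":0,"rx":0,"ry":0,"rz":0},{"fingers":8.5,"x":3.5,"y":-2.9,"z":0,"rx":0,"ry":0,"rz":0},{"fingers":8.5,"x":3.5,"y":-2.9,"z":0,"rx":0,"ry":0,"rz":0},{"fingers":8.5,"x":3.5,"y":-2.9,"z":0,"rx":0,"ry":0,"rz":0},{"fingers":8.5,"x":3.5,"y":-2.9,"z":0,"rx":0,"ry":0,"rz":0}]'
python3 -m crank '[{"fingers":8.5,"x":0,"y":0,"z":0,"rx":0,"ry":0,"rz":8.3},{"fingers":8.5,"x":0,"y":0,"z":0,"rx":0,"ry":0,"rz":8.3},{"fingers":8.5,"x":0,"y":0,"z":0,"rx":0,"ry":0,"rz":8.3},{"fingers":8.5,"x":0,"y":0,"z":0,"rx":0,"ry":0,"rz":8.3},{"fingers":8.5,"x":0,"y":0,"z":0,"rx":0,"ry":0,"rz":8.3},{"fingers":8.5,"x":0,"y":0,"z":0,"rx":0,"ry":0,"rz":8.3},{"fingers":8.5,"x":0,"y":0,"z":0,"rx":0,"ry":0,"rz":8.3},{"fingers":8.5,"x":0,"y":0,"z":0,"rx":0,"ry":0,"rz":8.3},{"fingers":8.5,"x":0,"y":0,"z":0,"rx":0,"ry":0,"rz":8.3},{"fingers":8.5,"x":0,"y":0,"z":0,"rx":0,"ry":0,"rz":8.3}]'
python3 -m crank '[{"fingers":8.5,"x":0,"y":0,"z":0,"rx":0,"ry":7,"rz":0},{"fingers":8.5,"x":0,"y":0,"z":0,"rx":0,"ry":7,"rz":0},{"fingers":8.5,"x":0,"y":0,"z":0,"rx":0,"ry":7,"rz":0},{"fingers":8.5,"x":0,"y":0,"z":0,"rx":0,"ry":7,"rz":0},{"fingers":8.5,"x":0,"y":0,"z":0,"rx":0,"ry":7,"rz":0},{"fingers":8.5,"x":0,"y":0,"z":0,"rx":0,"ry":0,"rz":0},{"fingers":8.5,"x":0,"y":0,"z":0,"rx":0,"ry":0,"rz":0}]'
cat >> h.py <<'E'
u=np.array([.9863,-.165,0]);a=np.radians(35)
zt=np.sin(a)*u-[0,0,np.cos(a)];xt=np.cos(a)*u+[0,0,np.sin(a)]
Rt=Ro.from_matrix(np.c_[xt,np.cross(zt,xt),zt]); BAR=np.array([.4755,.213,.098])
def stud(off):  # TCP 'off' m outward of the bar centre
    go(BAR-off*zt); R0=Ro.from_rotvec(robot.read_state()["tcp_rot"]); print("rot",np.degrees((R0.inv()*Rt).as_rotvec()))
E
python3 -c "
from h import *
stud(.09)"
```

```text
time_s: 9.85
tcp_pos: [0.3981, 0.2234, 0.2172]
tcp_rot: [-2.513, -1.884, 0.005]
contact_force: [1.4, 0.1, -0.1]
finger_gap: 0.0852
time_s: 10.85
tcp_pos: [0.399, 0.2219, 0.2169]
tcp_rot: [3.129, -0.263, -0.006]
contact_force: [0.1, 0.1, -0.1]
finger_gap: 0.0849
time_s: 11.55
tcp_pos: [0.3991, 0.2224, 0.2176]
tcp_rot: [2.942, -0.234, 0.921]
contact_force: [-0.7, -0.5, -0.7]
finger_gap: 0.0851
t 11.55 j [ 0.6349 -0.5075  2.3142 -0.5241  0.9532  1.0189] tcp [0.3991 0.2224 0.2176] gap 0.08513101575230078 F [-0.6505 -0.544  -0.7082] axes
 [[ 0.8114 -0.1293  0.5701]
 [-0.1588 -0.9873  0.0022]
 [ 0.5625 -0.0923 -0.8216]]
cm [-0.5305 -0.3286  5.2106]
rot [-0.1021  0.2454  0.3659]
```

```bash
python3 -m crank '[{"fingers":8.5,"x":0,"y":0,"z":0,"rx":0,"ry":0,"rz":-8.5},{"fingers":8.5,"x":0,"y":0,"z":0,"rx":0,"ry":0,"rz":-8.5},{"fingers":8.5,"x":0,"y":0,"z":0,"rx":0,"ry":0,"rz":-8.5},{"fingers":8.5,"x":0,"y":0,"z":0,"rx":0,"ry":0,"rz":-8.5},{"fingers":8.5,"x":0,"y":0,"z":0,"rx":0,"ry":0,"rz":-8.5},{"fingers":8.5,"x":0,"y":0,"z":0,"rx":0,"ry":0,"rz":-8.5},{"fingers":8.5,"x":0,"y":0,"z":0,"rx":0,"ry":0,"rz":-8.5},{"fingers":8.5,"x":0,"y":0,"z":0,"rx":0,"ry":0,"rz":-8.5},{"fingers":8.5,"x":0,"y":0,"z":0,"rx":0,"ry":0,"rz":-8.5},{"fingers":8.5,"x":0,"y":0,"z":0,"rx":0,"ry":0,"rz":-8.5},{"fingers":8.5,"x":0,"y":0,"z":0,"rx":0,"ry":0,"rz":-8.5}]'
python3 -m crank '[{"fingers":8.5,"x":0,"y":0,"z":0,"rx":0,"ry":0,"rz":-8.5},{"fingers":8.5,"x":0,"y":0,"z":0,"rx":0,"ry":0,"rz":-8.5},{"fingers":8.5,"x":0,"y":0,"z":0,"rx":0,"ry":0,"rz":-8.5},{"fingers":8.5,"x":0,"y":0,"z":0,"rx":0,"ry":0,"rz":-8.5},{"fingers":8.5,"x":0,"y":0,"z":0,"rx":0,"ry":0,"rz":-8.5},{"fingers":8.5,"x":0,"y":0,"z":0,"rx":0,"ry":0,"rz":-8.5},{"fingers":8.5,"x":0,"y":0,"z":0,"rx":0,"ry":0,"rz":-8.5},{"fingers":8.5,"x":0,"y":0,"z":0,"rx":0,"ry":0,"rz":-8.5},{"fingers":8.5,"x":0,"y":0,"z":0,"rx":0,"ry":0,"rz":-8.5},{"fingers":8.5,"x":0,"y":0,"z":0,"rx":0,"ry":0,"rz":-8.5},{"fingers":8.5,"x":0.5,"y":0.3,"z":2,"rx":0,"ry":0,"rz":-1.2},{"fingers":8.5,"x":0,"y":0,"z":3,"rx":0,"ry":0,"rz":0}]'
python3 -m crank '[{"fingers":8.5,"x":0,"y":0,"z":0,"rx":0,"ry":0,"rz":0},{"fingers":8.5,"x":0,"y":0,"z":0,"rx":0,"ry":0,"rz":0}]'
sed -i 's/Rt=Ro.from_matrix(np.c_\[xt,/xt=-xt;Rt=Ro.from_matrix(np.c_[xt,/' h.py
python3 - <<'E'
from h import *
stud(-.015)
t,s=robot.capture("top"),robot.capture("side")
f=lambda im,a,b,w:cv2.resize(im[a:a+w,b:b+w],(400,400),interpolation=2)
cv2.imwrite("pics/f.png",np.hstack([f(t,185,240,60),f(s,190,300,60)]))
E
```

```text
time_s: 12.65
tcp_pos: [0.4013, 0.222, 0.2198]
tcp_rot: [1.938, 1.76, 0.511]
contact_force: [-0.1, 0.6, 0.3]
finger_gap: 0.0847
time_s: 13.85
tcp_pos: [0.4272, 0.2223, 0.1773]
tcp_rot: [0.212, 2.522, -0.059]
contact_force: [0.3, 0.5, 0.5]
finger_gap: 0.0849
time_s: 14.05
tcp_pos: [0.4256, 0.2206, 0.1753]
tcp_rot: [0.214, 2.525, -0.065]
contact_force: [-0.1, 0.3, 1.7]
finger_gap: 0.0851
t 14.05 j [ 0.5865 -0.3903  2.322  -0.5619  0.823  -2.0789] tcp [0.4256 0.2206 0.1753] gap 0.08510022166916346 F [-0.0613  0.2511  1.725 ] axes
 [[-0.8088  0.1385 -0.5715]
 [ 0.1677  0.9858  0.0016]
 [ 0.5636 -0.0945 -0.8206]]
cm [ 0.2754  0.0762 10.7277]
rot [-0.0133 -0.1449 -0.1808]
```

View pics/f.png

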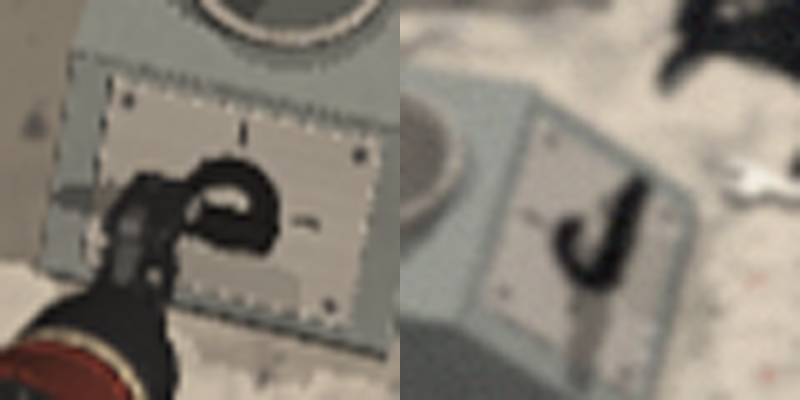

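```bash
python3 -m crank '[{"fingers":8.5,"x":0.2,"y":0.1,"z":3,"rx":0,"ry":0,"rz":0},{"fingers":8.5,"x":0,"y":0,"z":3,"rx":0,"ry":0,"rz":0},{"fingers":8.5,"x":0,"y":0,"z":2.5,"rx":0,"ry":0,"rz":0},{"fingers":8.5,"x":0,"y":0,"z":1.5,"rx":0,"ry":0,"rz":0},{"fingers":8.5,"x":0,"y":0,"z":0.7,"rx":0,"ry":0,"rz":0},{"fingers":8.5,"x":0,"y":0,"z":0,"rx":0,"ry":0,"rz":0}]' 
python3 -m crank '[{"fingers":3,"x":0,"y":0,"z":0,"rx":0,"ry":0,"rz":0},{"fingers":3,"x":0,"y":0,"z":0,"rx":0,"ry":0,"rz":0},{"fingers":3,"x":0,"y":0,"z":0,"rx":0,"ry":0,"rz":0},{"fingers":0.5,"x":0,"y":0,"z":0,"rx":0,"ry":0,"rz":0},{"fingers":0.5,"x":0,"y":0,"z":0,"rx":0,"ry":0,"rz":0},{"fingers":0.5,"x":0,"y":0,"z":0,"rx":0,"ry":0,"rz":0},{"fingers":0.5,"x":0,"y":0,"z":0,"rx":0,"ry":0,"rz":0}]' 30
python3 -c "
from h import *
stud(-.015)"
```

```text
time_s: 14.75
tcp_pos: [0.4846, 0.2128, 0.0871]
tcp_rot: [0.211, 2.523, -0.063]
contact_force: [-0.3, 0.3, 0.0]
finger_gap: 0.0848
time_s: 15.45
tcp_pos: [0.4848, 0.2131, 0.0875]
tcp_rot: [0.211, 2.522, -0.061]
contact_force: [-0.0, -0.1, 4.6]
finger_gap: 0.0142
t 15.45 j [ 0.4832 -0.1007  2.289  -0.7099  0.5574 -1.9544] tcp [0.4848 0.2131 0.0875] gap 0.014175761194644218 F [-0.0007 -0.0541  4.5747] axes
 [[-0.8069  0.1371 -0.5745]
 [ 0.1649  0.9863  0.0037]
 [ 0.5672 -0.0917 -0.8185]]
cm [ 0.1436 -0.1672  0.1134]
rot [ 0.1784  0.068  -0.1173]
```

```bash
python3 -m crank '[{"fingers":0.5,"x":0,"y":0,"z":0,"rx":0,"ry":0,"rz":0},{"fingers":0.5,"x":0,"y":0,"z":0.3,"rx":0,"ry":0,"rz":0},{"fingers":0.5,"x":0,"y":0,"z":0.3,"rx":0,"ry":0,"rz":0},{"fingers":0.5,"x":0,"y":0,"z":0.3,"rx":0,"ry":0,"rz":0},{"fingers":0.5,"x":0,"y":0,"z":0.2,"rx":0,"ry":0,"rz":0},{"fingers":0.5,"x":0,"y":0,"z":0,"rx":0,"ry":0,"rz":0}]' 80
python3 -c "
from h import *
stud(-.015)"
```

```text
time_s: 16.05
tcp_pos: [0.4899, 0.2125, 0.0807]
tcp_rot: [0.213, 2.521, -0.063]
contact_force: [-49.1, -1.3, 54.8]
finger_gap: 0.0136
t 16.05 j [ 0.4771 -0.074   2.2814 -0.7303  0.5411 -1.9346] tcp [0.4899 0.2125 0.0807] gap 0.013618807035352704 F [-49.1217  -1.2903  54.8044] axes
 [[-0.8064  0.1378 -0.5751]
 [ 0.1666  0.986   0.0028]
 [ 0.5674 -0.0935 -0.8181]]
cm [ 0.1733 -0.1925 -0.7382]
rot [ 0.0787  0.1039 -0.1654]
```

```bash
python3 -m crank '[{"fingers":0.5,"x":0,"y":0,"z":-0.15,"rx":0,"ry":0,"rz":0},{"fingers":0.5,"x":0,"y":0,"z":0,"rx":0,"ry":0,"rz":4},{"fingers":0.5,"x":0,"y":0,"z":0,"rx":0,"ry":0,"rz":6},{"fingers":0.5,"x":0,"y":0,"z":0,"rx":0,"ry":0,"rz":0}]'
python3 -c "
from h import *
stud(-.015);print(robot.read_state()['wrist_torque'])"
```

```text
time_s: 16.45
tcp_pos: [0.4898, 0.2124, 0.081]
tcp_rot: [0.434, 2.491, 0.009]
contact_force: [-24.6, -1.2, 30.6]
finger_gap: 0.0137
t 16.45 j [ 0.4763 -0.0758  2.2823 -0.7287  0.5403 -1.76  ] tcp [0.4898 0.2124 0.081 ] gap 0.0137378684843612 F [-24.6264  -1.2301  30.552 ] axes
 [[-0.7645  0.3092 -0.5656]
 [ 0.3053  0.9465  0.1048]
 [ 0.5678 -0.0925 -0.818 ]]
cm [ 0.1557 -0.2118 -0.709 ]
rot [  0.1487   0.1038 -10.3026]
[-0.6075  0.9564 -0.6189]
```

```bash
python3 -m crank '[{"fingers":0.5,"x":0,"y":0,"z":-0.05,"rx":0,"ry":0,"rz":7},{"fingers":0.5,"x":0,"y":0,"z":0,"rx":0,"ry":0,"rz":7},{"fingers":0.5,"x":0,"y":0,"z":0,"rx":0,"ry":0,"rz":7},{"fingers":0.5,"x":0,"y":0,"z":0,"rx":0,"ry":0,"rz":7},{"fingers":0.5,"x":0,"y":0,"z":0,"rx":0,"ry":0,"rz":7},{"fingers":0.5,"x":0,"y":0,"z":0,"rx":0,"ry":0,"rz":7},{"fingers":0.5,"x":0,"y":0,"z":0,"rx":0,"ry":0,"rz":7},{"fingers":0.5,"x":0,"y":0,"z":0,"rx":0,"ry":0,"rz":7},{"fingers":0.5,"x":0,"y":0,"z":0,"rx":0,"ry":0,"rz":7},{"fingers":0.5,"x":0,"y":0,"z":0,"rx":0,"ry":0,"rz":7},{"fingers":0.5,"x":0,"y":0,"z":0,"rx":0,"ry":0,"rz":7},{"fingers":0.5,"x":0,"y":0,"z":0,"rx":0,"ry":0,"rz":0}]'
python3 -c "
from h import *
stud(-.015);print(robot.read_state()['wrist_torque']@zt)"
```

```text
time_s: 17.65
tcp_pos: [0.4907, 0.2109, 0.0819]
tcp_rot: [1.956, 1.736, 0.52]
contact_force: [-14.0, -8.7, 25.3]
finger_gap: 0.0136
t 17.65 j [ 0.4742 -0.0768  2.2816 -0.7304  0.5428 -0.4166] tcp [0.4907 0.2109 0.0819] gap 0.013594239600916247 F [-13.9888  -8.6704  25.3257] axes
 [[ 0.1275  0.9915 -0.0274]
 [ 0.8129 -0.0886  0.5756]
 [ 0.5683 -0.0957 -0.8172]]
cm [-0.0247 -0.3347 -0.6981]
rot [  0.1162   0.1792 -87.3223]
-0.0046067870778362385
```

```bash
python3 -m crank '[{"fingers":0.5,"x":0,"y":0,"z":0,"rx":0,"ry":0,"rz":3},{"fingers":0.5,"x":0,"y":0,"z":0,"rx":0,"ry":0,"rz":3},{"fingers":0.5,"x":0,"y":0,"z":0,"rx":0,"ry":0,"rz":0},{"fingers":0.5,"x":0,"y":0,"z":0,"rx":0,"ry":0,"rz":0}]'
python3 -c "
from h import *
stud(-.015);print(robot.read_state()['wrist_torque']@zt)"
```

```text
time_s: 18.05
tcp_pos: [0.4907, 0.2107, 0.0819]
tcp_rot: [2.05, 1.644, 0.554]
contact_force: [-13.6, -9.5, 26.0]
finger_gap: 0.0133
t 18.05 j [ 0.4743 -0.0768  2.2818 -0.7312  0.5431 -0.316 ] tcp [0.4907 0.2107 0.0819] gap 0.013287901736696967 F [-13.5534  -9.4604  26.0273] axes
 [[ 0.2081  0.9776  0.0297]
 [ 0.796  -0.187   0.5757]
 [ 0.5684 -0.0962 -0.8171]]
cm [-0.0425 -0.3306 -0.6985]
rot [  0.1169   0.204  -93.0421]
-0.47286891242326456
```

```bash
python3 -m crank '[{"fingers":0.5,"x":0,"y":0,"z":-0.1,"rx":0,"ry":0,"rz":-1},{"fingers":8.5,"x":0,"y":0,"z":0,"rx":0,"ry":0,"rz":0},{"fingers":8.5,"x":0,"y":0,"z":0,"rx":0,"ry":0,"rz":0},{"fingers":8.5,"x":0,"y":0,"z":0,"rx":0,"ry":0,"rz":0},{"fingers":8.5,"x":0,"y":0,"z":0,"rx":0,"ry":0,"rz":0},{"fingers":8.5,"x":0,"y":0,"z":-1,"rx":0,"ry":0,"rz":0},{"fingers":8.5,"x":0,"y":0,"z":-3,"rx":0,"ry":0,"rz":0},{"fingers":8.5,"x":0,"y":0,"z":-4,"rx":0,"ry":0,"rz":0},{"fingers":8.5,"x":0,"y":0,"z":-4,"rx":0,"ry":0,"rz":0},{"fingers":8.5,"x":0,"y":0,"z":-4,"rx":0,"ry":0,"rz":0},{"fingers":8.5,"x":0,"y":0,"z":0,"rx":0,"ry":0,"rz":0},{"fingers":8.5,"x":0,"y":0,"z":0,"rx":0,"ry":0,"rz":0}]'
python3 - <<'E'
from h import *
t,s=robot.capture("top"),robot.capture("side")
cv2.imwrite("pics/t3.png",t);cv2.imwrite("pics/s3.png",s)
f=lambda im,a,b,w:cv2.resize(im[a:a+w,b:b+w],(400,400),interpolation=2)
cv2.imwrite("pics/g.png",np.hstack([f(t,150,240,190)[:,:],f(s,205,308,44)]))
for n in"02":
    a=cv2.imread(f"pics/{'top0' if n=='0' else 't3'}.png")
E
```

```text
time_s: 19.25
tcp_pos: [0.3979, 0.2274, 0.2123]
tcp_rot: [2.037, 1.664, 0.553]
contact_force: [-1.4, -0.1, -0.2]
finger_gap: 0.085
```

View pics/g.png

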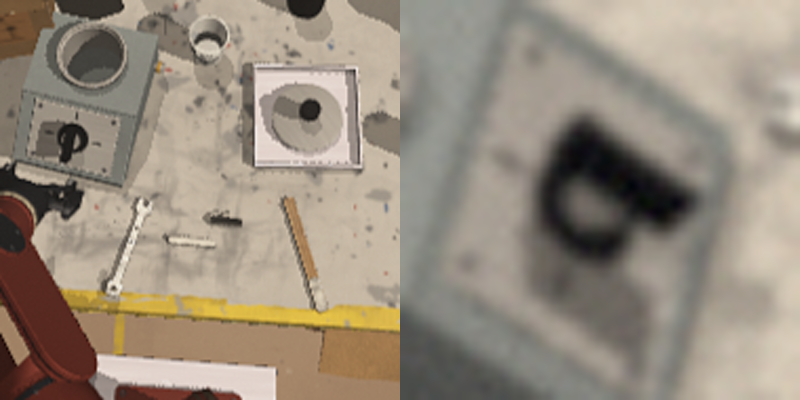

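Run:
```python
from h import *
def blob(f,y0,y1,x0,x1):
    g=cv2.imread(f).max(2)[y0:y1,x0:x1]; k,l,s,c=cv2.connectedComponentsWithStats((g<50).astype(np.uint8))
    i=1+s[1:,4].argmax(); return c[i]+[x0,y0]
kt=blob("pics/t3.png",180,225,365,400);ks=blob("pics/s3.png",155,190,295,330)
print("knob",kt,ks,tri(kt,ks),onz("top",kt,.055))
# stud: expected bar ends (turned, 5 and 7 mm in, 10) vs side bar-ends seen
up=np.cos(a)*u+[0,0,np.sin(a)]
for p in(.005,.007): print(p,proj("top",[BAR+zt*p+k*.033*up for k in(1,-1)]).ravel(),proj("side",[BAR+zt*p+k*.033*up for k in(1,-1)]).ravel())
S=lambda x,y:(308+(x-400+.5)/9.09-.5,205+(y+.5)/9.09-.5); print("seen side",S(578,135),S(680,205))
d={n:cv2.absdiff(cv2.imread(f"pics/{m}0.png"),cv2.imread(f"pics/{n}.png")).max(2) for n,m in(("t3","top"),("s3","side"))}
print("cup/tin change",d["t3"][155:185,328:352].mean(),d["t3"][203:228,436:458].mean())
```

```text
knob [386.8529 201.9559] [313.04 166.6 ] (array([ 0.5811, -0.1955,  0.0546]), np.float64(0.0027440212756155826)) [ 0.5795 -0.1951  0.055 ]
0.005 [273.5982 208.8814 270.5522 226.232 ] [325.7247 219.6923 339.347  228.5202]
0.007 [273.733  208.7202 270.689  226.0517] [325.436  219.9471 339.0502 228.7651]
seen side (327.13696369636966, 219.4064906490649) (338.3580858085809, 227.1072607260726)
cup/tin change 3.8847222222222224 4.1909090909090905
```

```bash
python3 -c "
from plant import robot
print(robot.finish_job())"
```

```text
the job is handed in; nothing more can be done
None
```

I did both jobs and handed in at about 19.4 s of the 61 s allowed. The one thing I couldn't confirm is that the stud sprung back into its seat.

- **Lid:** I lifted it level by the knob, set it down in the tray with about 20–25 N and let go. Triangulating the knob from both cameras puts it at (0.581, -0.196, 0.055) m. That is within about 1 mm of the tray centre I measured and at the height expected for a lid lying flat.
- **Stud, push and turn:** I gripped the bar and pushed it in to its stop, with a peak of about 73 N that I then backed off. Holding it in, I turned it clockwise about 92–93° until the wrist torque showed the hard stop (about 0.47 N m). Then I opened the gripper and backed away. In the last pictures the bar points up the slope, within about 2 px of where I expected it.
- **Stud, spring-back:** the pictures can't tell 5 mm in from 7 mm in, so I'm inferring the locked seat from the stud having reached its stop before I let go.
- **Tin and cup:** they look unchanged; the top-view image around each barely differs from the start.

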